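# Turn washed stoppers over, tray onto tray

### The job

Six washed rubber stoppers stand wide end up in the deep tray, their narrow ends still wet: cap that tray with the empty low tray, turn the closed pair upside down together and set it on the worktop, lowering it under control so that it never flops over or falls open. Then lift the deep tray off and set it down flat on the worktop beside the low tray, so that all six stoppers are left standing narrow end up in the low tray's pockets to dry. Do not touch the stoppers with the gripper, and leave the calculator, tape roll and marker where they are.

Things in the scene. Friction and masses are not known exactly. Their poses are not given: they have to be found in the camera images.
- deep_tray: Deep tray, white plastic, about 0.14 kg empty: 91 mm long (its x) by 63.5 mm wide (its y), open on top, 2 x 3 square pockets 25 mm wide at 27.5 mm pitch, a loose stopper in each. Origin: centre of its underside; z points out of its open side. Floor 4 mm thick; flat vertical outer walls up to a rim ledge at z = 20 mm. Starts right way up on the worktop.
- deep_tray_rim (a point): Centre of the deep tray's rim ledge, 20 mm along z from its origin; the low tray's rim comes to lie here. Inside the ledge a lip, 3.5 mm in from the outer faces, rises 5 mm higher; the dividers end 4 mm above the ledge, the stoppers' tops 12 mm above it. The two trays start side by side and may swap places; both places and the worktop between are otherwise clear. A centrifuge 230 mm tall stands right of them.
- low_tray: Empty low tray, white plastic, about 0.11 kg: same 91 (x) by 63.5 mm (y) outline and pockets, 18.5 mm high. Origin: centre of its RIM plane (open side); z points from the rim to its closed back: up at the start, where it lies open side down on the worktop, and down once it stands open side up. Inner floor 14.5 mm, bevelled divider edges 6 mm from the rim plane.
- low_tray_back (a point): Centre of the low tray's outer back, 18.5 mm along its z from its origin. Its rim is a 2 mm skirt that goes over the deep tray's lip with 1.5 mm play, either way round. Seated: rim on ledge, outer walls flush, pair 38.5 mm high, stoppers 2.5 mm axial play. Only the lip joins the trays: a grip across the 63.5 mm width covering the seam holds both. The pair can stand on either flat end.
- stopper_1: One of six alike brown rubber stoppers, 28 mm high, 23 mm across the wide end, slightly tapered, 12 g. Origin: centre of its narrow end face; z points to its wide end (up at the start). Starts in the deep tray pocket at x = -27.50, y = -13.75 mm of the tray's frame, within 1 mm.
- stopper_2: One of six alike brown rubber stoppers, 28 mm high, 23 mm across the wide end, slightly tapered, 12 g. Origin: centre of its narrow end face; z points to its wide end (up at the start). Starts in the deep tray pocket at x = -27.50, y = 13.75 mm of the tray's frame, within 1 mm.
- stopper_3: One of six alike brown rubber stoppers, 28 mm high, 23 mm across the wide end, slightly tapered, 12 g. Origin: centre of its narrow end face; z points to its wide end (up at the start). Starts in the deep tray pocket at x = 0.00, y = -13.75 mm of the tray's frame, within 1 mm.
- stopper_4: One of six alike brown rubber stoppers, 28 mm high, 23 mm across the wide end, slightly tapered, 12 g. Origin: centre of its narrow end face; z points to its wide end (up at the start). Starts in the deep tray pocket at x = 0.00, y = 13.75 mm of the tray's frame, within 1 mm.
- stopper_5: One of six alike brown rubber stoppers, 28 mm high, 23 mm across the wide end, slightly tapered, 12 g. Origin: centre of its narrow end face; z points to its wide end (up at the start). Starts in the deep tray pocket at x = 27.50, y = -13.75 mm of the tray's frame, within 1 mm.
- stopper_6: One of six alike brown rubber stoppers, 28 mm high, 23 mm across the wide end, slightly tapered, 12 g. Origin: centre of its narrow end face; z points to its wide end (up at the start). Starts in the deep tray pocket at x = 27.50, y = 13.75 mm of the tray's frame, within 1 mm.
- calculator: Bystander: dark pocket calculator lying flat, 125 x 72 x 16 mm. Origin: centre of its underside.
- tape_roll: Bystander: roll of tan adhesive tape lying flat, 72 mm across, 19 mm high. Origin: centre of its underside.
- marker: Bystander: white felt pen with black cap lying flat, 133 mm long, 18 mm thick. Origin: centre of its underside.

How it is judged:
On the way, in this order (a step that is already met when the one before it is completed fails the run):
1. the low tray is seated on the upright deep tray, rim on rim (distance between low_tray and deep_tray_rim below 0.0035 m and angle between the x axis of low_tray and the x axis of deep_tray, either way round below 0.08 rad and angle between the z axis of low_tray and the z axis of deep_tray, either way round below 0.06 rad and angle between deep_tray's own z axis and vertical below 0.15 rad), for 0.2 s.
2. the closed pair rests upside down on the worktop, still rim on rim (distance between low_tray and deep_tray_rim below 0.0035 m and angle between the x axis of low_tray and the x axis of deep_tray, either way round below 0.08 rad and angle between the z axis of low_tray and the z axis of deep_tray, either way round below 0.06 rad and angle between low_tray's own z axis and vertical above 3.06 rad and height (world z) of low_tray between 0.0155 and 0.0215 m and linear speed of deep_tray below 0.05 m/s), for 0.2 s.
At the end, for the whole second after the job is handed in: Low tray open side up on the worktop (0.08 rad); all six stoppers narrow end up (0.14 rad) on its pocket floors (3 mm); deep tray flat on the worktop, either side up (0.08 rad), its centre 70 mm or more from the low tray's; all at rest (angle between low_tray's own z axis and vertical above 3.06 rad and height (world z) of low_tray between 0.0155 and 0.0215 m and angle between each of stopper_1, stopper_2, stopper_3, stopper_4, stopper_5, stopper_6's own z axis and vertical above 3 rad and x of stopper_1 in the frame of low_tray between -0.0335 and 0.0335 m and y of stopper_1 in the frame of low_tray between -0.0195 and 0.0195 m and z of stopper_1 in the frame of low_tray between -0.0165 and -0.0105 m and linear speed of each of stopper_1, stopper_2, stopper_3, stopper_4, stopper_5, stopper_6, low_tray, deep_tray below 0.02 m/s and x of stopper_2 in the frame of low_tray between -0.0335 and 0.0335 m and y of stopper_2 in the frame of low_tray between -0.0195 and 0.0195 m and z of stopper_2 in the frame of low_tray between -0.0165 and -0.0105 m and x of stopper_3 in the frame of low_tray between -0.0335 and 0.0335 m and y of stopper_3 in the frame of low_tray between -0.0195 and 0.0195 m and z of stopper_3 in the frame of low_tray between -0.0165 and -0.0105 m and x of stopper_4 in the frame of low_tray between -0.0335 and 0.0335 m and y of stopper_4 in the frame of low_tray between -0.0195 and 0.0195 m and z of stopper_4 in the frame of low_tray between -0.0165 and -0.0105 m and x of stopper_5 in the frame of low_tray between -0.0335 and 0.0335 m and y of stopper_5 in the frame of low_tray between -0.0195 and 0.0195 m and z of stopper_5 in the frame of low_tray between -0.0165 and -0.0105 m and x of stopper_6 in the frame of low_tray between -0.0335 and 0.0335 m and y of stopper_6 in the frame of low_tray between -0.0195 and 0.0195 m and z of stopper_6 in the frame of low_tray between -0.0165 and -0.0105 m and horizontal distance between deep_tray and low_tray above 0.07 m and ((angle between deep_tray's own z axis and vertical above 3.06 rad and height (world z) of deep_tray between 0.022 and 0.028 m) or (angle between deep_tray's own z axis and vertical below 0.08 rad and height (world z) of deep_tray below 0.004 m))); the robot touches nothing.
It fails at once if the gripper touches a stopper (contact force between the fingers and stopper_1 above 0.5 N or contact force between the fingers and stopper_2 above 0.5 N or contact force between the fingers and stopper_3 above 0.5 N or contact force between the fingers and stopper_4 above 0.5 N or contact force between the fingers and stopper_5 above 0.5 N or contact force between the fingers and stopper_6 above 0.5 N).
It fails at once if a tray flops over or is dropped (turns faster than 9 rad/s) (angular speed of any of deep_tray, low_tray above 9 rad/s).
It fails at once if the calculator, tape roll or marker is shifted by more than 20 mm (distance of any of calculator, tape_roll, marker from where it was at the start of the episode above 0.02 m).
It also fails if it takes over 72 s, if anything falls off the work surface, if the arm or the gripper's body presses on something with over 40 N, if the wrist force passes 120 N, or if a joint passes its speed limit or range.

### The arm

A 6-joint arm with a two-finger parallel gripper is mounted at the origin on a cart in front of the work surface, level with it; the furniture and walls round the work are solid. World frame = base frame: x ahead of the robot, y to its left, z up, the work surface at z = 0. Lengths are in m, angles in rad, forces in N, time in s.
With the tool pointing down it reaches from about 0.2 to 0.875 m from the base axis. Payload 3.4 kg.
Tool frame: the origin (TCP) lies between the finger pads; the fingertips stand 25 mm ahead of it and the grasp point (between the pads) lies 6 mm ahead of it (r.nose_length is the z of the fingertips in the tool frame, in m); z points along the fingers, x is the direction in which the jaws open and shut, and the axes are right-handed (so a half turn about z gives the same grasp; the last joint's range is limited). The gripper opens to 94 mm and grips with 3 to 60 N. Pads are 16 mm wide; open, the fingers measure 119 mm over their backs; the gripper's body (75 mm by 177 mm) begins 78 mm behind the grasp point.
Start: joints at [1.183, 0.276, 1.505, -0, 1.361, -0.121], TCP at [0.152, 0.555, 0.23] pointing down, gripper open.
Joint ranges: [-2.89, 2.89], [-0.75, 2.08], [0.22, 2.7], [-1.18, 4.32], [0.11, 2.71], [-2.7, 2.7]. Speed limits (rad/s): [2.57, 2.57, 3.14, 3.14, 3.14, 3.14].

### API

Orientations are given as a unit quaternion [w, x, y, z].
In Python, from plant import r, gripper_to, inverse_kinematics, vision, models, telemetry gives the robot as it stands. Calls block until the motion is done:
- r.move_to(position, orientation): joint-space move of the TCP to a pose.
- r.move_l(position, rot=None, vel=0.15, guard=None): straight line of the TCP; rot=None keeps the orientation; vel is the mean speed in m/s. With guard (N) it stops when the force on the tool has changed by that much, and returns True; else False.
- r.movej(angles): joint-space move.
- gripper_to(opening, f_grip=None): finger opening in m; f_grip is the grip in N (None keeps the last); returns when the fingers have stopped.
- r.hold(seconds).
- inverse_kinematics(position, orientation): joint angles nearest the present ones, or None.
- vision.snapshot(name): name is "scene" or "top" or "wrist"; returns the picture (400x640x3 uint8, red, green, blue); there is no depth.
- vision.get_calibration(name): a dict with "fx", "fy", "cx", "cy" (pixels), "position" and "orientation" of the camera in the world. Camera axes: x right, y down, z forward; pixel columns grow to the right and rows downward; lengths in m; the calibration is good to about 2 mm. A picture is of the moment at which its call begins: read the wrist's pose just before it. get_calibration takes no time and is no camera call; for the wrist camera it gives the pose at the moment of the call.
A pose or a line that the arm cannot do raises r.PlanningError and nothing moves.
- r.sign_off(): hands the job in, once; it reports no verdict.
Trained networks look in the newest picture that a camera, given by its name, has taken for a name from the list of things; names that differ only in an ending like _2 or _b are one class to them, and where a whole thing is asked for, a point or a joint stands for the part that bears it (a point fixed in the world has none). Each returns a list of dicts, best first, with "score" (0 to 1); they miss things now and then, are a little off and sometimes report something else, mostly with a low value. They report only what shows in the picture. A call takes as long as a camera call.
- models.boxes_of(thing, camera): "at" ([x, y, z] in m, in world coordinates, good to about 4 mm: the middle of the surface that is visible of it).
- models.regions_of(thing, camera): "pixels" (400x640 bool, what is visible of it).
- models.mark_of(thing, camera): "at" ([x, y, z] in m, in world coordinates, good to about 4 mm: a listed point, or the origin of a listed thing).
Readings, each from a call of its own:
- telemetry.current_t(): time.
- telemetry.current_joints(): joint angles.
- telemetry.current_dq(): joint speeds.
- telemetry.current_joint_efforts(): joint torques, N m.
- telemetry.current_ee_pos(): TCP position.
- telemetry.current_tool_rot(): TCP orientation.
- telemetry.current_wrist_force(): force on the tool from outside, world axes, zero at the start.
- telemetry.current_torque(): the same for the moment, N m.
- telemetry.current_opening(): finger opening in m.
Only numpy, scipy, OpenCV 4.12 (cv2) and the standard library are available. Lean on these libraries where they do the work, as an engineer would, in place of code of your own. Each camera call takes 0.05 s, during which the arm holds its last target.

## Working session

There is one attempt and no reset: what is moved stays moved. The work goes in short steps, each a Python script; the robot and the scene stay as the last script left them, time stands still between calls to the robot, and variables do not carry over. Pictures are saved under pics/ and viewed, and the job is handed in when it is done.

```bash
ls; mkdir -p pics
python3 - <<'E'
from plant import r, gripper_to, inverse_kinematics, vision, models, telemetry
import cv2,numpy as np
for c in ["scene","top","wrist"]:
    im=vision.snapshot(c); cv2.imwrite(f"pics/a_{c}.png",im[:,:,::-1])
    k=vision.get_calibration(c);print(c,{a:np.round(b,4) for a,b in k.items()})
    for t in ["deep_tray","low_tray"]+(["calculator","tape_roll","marker","deep_tray_rim","low_tray_back"] if c=="top" else []):
        print(t,[(np.round(d["at"],4),round(d["score"],2)) for d in models.mark_of(t,c)[:2]])
print(telemetry.current_t(),telemetry.current_tool_rot(),telemetry.current_opening())
E
```

```text
pics
scene {'fx': np.float64(389.3791), 'fy': np.float64(389.3791), 'cx': np.float64(319.084), 'cy': np.float64(196.5733), 'position': array([-0.013 ,  0.8191,  0.4012]), 'orientation': array([ 0.2293, -0.3624,  0.7609, -0.487 ])}
deep_tray [(array([ 5.287e-01,  1.917e-01, -2.000e-04]), 0.65)]
low_tray [(array([ 0.5198,  0.4018, -0.0023]), 0.9)]
top {'fx': np.float64(478.0657), 'fy': np.float64(478.0657), 'cx': np.float64(320.8316), 'cy': np.float64(200.8273), 'position': array([0.4772, 0.3356, 0.8999]), 'orientation': array([-0.0353,  0.7076, -0.7049,  0.0345])}
deep_tray [(array([0.5308, 0.1882, 0.0006]), 0.62)]
low_tray [(array([0.5182, 0.4013, 0.001 ]), 0.89), (array([ 0.5154,  0.1622, -0.0008]), 0.66)]
calculator [(array([ 0.6811,  0.2048, -0.0042]), 0.58), (array([0.5174, 0.1653, 0.0033]), 0.42)]
tape_roll [(array([5.772e-01, 5.214e-01, 5.000e-04]), 0.8)]
marker [(array([0.669 , 0.3842, 0.0015]), 0.98)]
deep_tray_rim [(array([0.5251, 0.1923, 0.0185]), 0.68)]
low_tray_back [(array([0.5163, 0.4007, 0.0157]), 0.81)]
wrist {'fx': np.float64(322.4529), 'fy': np.float64(322.4529), 'cx': np.float64(322.6324), 'cy': np.float64(192.0281), 'position': array([0.0828, 0.5736, 0.3843]), 'orientation': array([0.0972, 0.7887, 0.6025, 0.0742])}
deep_tray []
low_tray []
0.7 [-3.82620686e-05  7.94870596e-01  6.06778980e-01  5.37054269e-05] 0.09392632892751197
```

View pics/a_top.png

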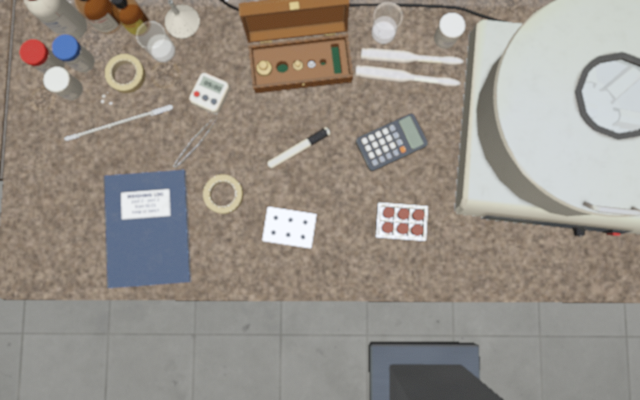

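View pics/a_scene.png

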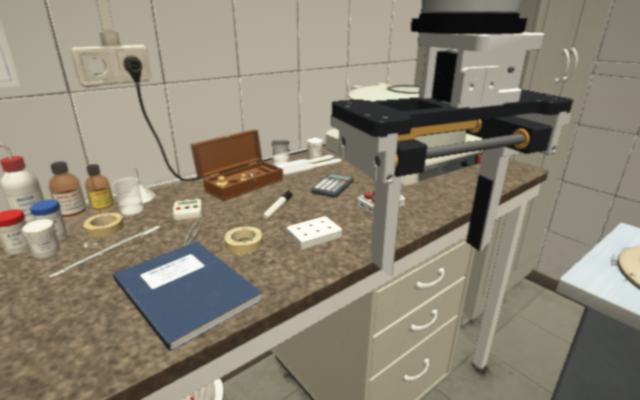

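The top view shows the low tray (holes up) at px (289,228), the deep tray with the stoppers at (402,222), and the marker, calculator and tape beyond them. Both trays have their long side roughly along world y.

```bash
cat > h.py <<'E'
from plant import r, gripper_to, inverse_kinematics, vision, models, telemetry
import cv2,numpy as np
from scipy.spatial.transform import Rotation as R
def q_of(Rm): 
    q=R.from_matrix(Rm).as_quat(); return np.array([q[3],q[0],q[1],q[2]])
def Rq(q): return R.from_quat([q[1],q[2],q[3],q[0]]).as_matrix()
def tool(yaw,e=-np.pi/2,flip=False):
    """long-axis heading yaw (world); tool z lies in vertical plane through heading, elevation e; jaw x horizontal"""
    h=np.array([np.cos(yaw),np.sin(yaw),0]); z=np.cos(e)*h+np.sin(e)*np.array([0,0,1])
    x=np.array([-np.sin(yaw),np.cos(yaw),0]); 
    if flip:x=-x
    return np.column_stack([x,np.cross(z,x),z])
def tcp(g,Rm): return np.asarray(g)-0.006*Rm[:,2]   # TCP so grasp point is at g
def topix(c,k,P):
    pc=(np.asarray(P)-k["position"])@Rq(k["orientation"]); return np.array([k["fx"]*pc[...,0]/pc[...,2]+k["cx"],k["fy"]*pc[...,1]/pc[...,2]+k["cy"]]).T
def toplane(k,uv,z):
    uv=np.asarray(uv,float); d=np.column_stack([(uv[:,0]-k["cx"])/k["fx"],(uv[:,1]-k["cy"])/k["fy"],np.ones(len(uv))])@Rq(k["orientation"]).T
    return k["position"]+d*((z-k["position"][2])/d[:,2])[:,None]
def rect(k,mask,z):
    cs,_=cv2.findContours(mask.astype(np.uint8),cv2.RETR_EXTERNAL,cv2.CHAIN_APPROX_NONE); c=max(cs,key=cv2.contourArea)[:,0]
    P=toplane(k,c,z)[:,:2]; (cx,cy),(w,h),a=cv2.minAreaRect((P*1000).astype(np.float32))
    if w<h: a+=90;w,h=h,w
    return np.array([cx,cy])/1000,(w,h),a%180
def save(n,im): cv2.imwrite(f"pics/{n}.png",im[:,:,::-1])
E
python3 - <<'E'
from h import *
vision.snapshot("top");k=vision.get_calibration("top")
for t,z in [("low_tray",.0185),("deep_tray",.02)]:
    for d in models.regions_of(t,"top")[:2]: print(t,d["score"],d["pixels"].sum(),rect(k,d["pixels"],z))
q0=telemetry.current_joints();print(q0,telemetry.current_ee_pos())
# reach map for tilts
for y in (.25,.3,.35,.4):
  for x in (.4,.45,.5):
    for yaw in (90,60,30,0):
      s=""
      for e in range(-160,-10,20):
        ok=[inverse_kinematics(tcp([x,y,.06],T),q_of(T)) is not None for T in (tool(np.radians(yaw),np.radians(e)),tool(np.radians(yaw),np.radians(e),True))]
        s+=f"{e}:{ok[0]:d}{ok[1]:d} "
      print(x,y,yaw,s)
print(telemetry.current_t())
E
```

```text
low_tray 0.9 1686 (array([0.51663538, 0.39573605]), (91.04518127441406, 63.82752990722656), 81.38961029052734)
low_tray 0.56 109 (array([0.51741632, 0.21467542]), (20.71700096130371, 19.703340530395508), 116.2287712097168)
deep_tray 0.72 920 (array([0.52756372, 0.18948897]), (92.78031921386719, 63.602046966552734), 86.14543151855469)
[ 1.18299606e+00  2.75854875e-01  1.50488612e+00  1.85073963e-05
  1.36069026e+00 -1.20989332e-01] [0.15161064 0.55469388 0.23052431]
0.4 0.25 90 -160:11 -140:11 -120:11 -100:11 -80:01 -60:11 -40:11 -20:11 
0.4 0.25 60 -160:11 -140:11 -120:11 -100:11 -80:11 -60:01 -40:11 -20:00 
0.4 0.25 30 -160:11 -140:11 -120:11 -100:11 -80:11 -60:11 -40:00 -20:00 
0.4 0.25 0 -160:11 -140:11 -120:11 -100:11 -80:11 -60:10 -40:11 -20:00 
0.45 0.25 90 -160:11 -140:11 -120:11 -100:11 -80:01 -60:11 -40:11 -20:11 
0.45 0.25 60 -160:11 -140:11 -120:11 -100:11 -80:11 -60:01 -40:11 -20:11 
0.45 0.25 30 -160:11 -140:11 -120:11 -100:11 -80:11 -60:11 -40:11 -20:00 
0.45 0.25 0 -160:11 -140:11 -120:11 -100:11 -80:11 -60:10 -40:11 -20:11 
0.5 0.25 90 -160:11 -140:11 -120:11 -100:11 
[... 2158 characters left out ...]
1 -120:11 -100:11 -80:11 -60:11 -40:11 -20:00 
0.4 0.4 0 -160:11 -140:11 -120:11 -100:11 -80:11 -60:10 -40:00 -20:00 
0.45 0.4 90 -160:11 -140:11 -120:11 -100:11 -80:01 -60:01 -40:11 -20:11 
0.45 0.4 60 -160:11 -140:11 -120:11 -100:11 -80:11 -60:01 -40:11 -20:11 
0.45 0.4 30 -160:11 -140:11 -120:11 -100:11 -80:11 -60:11 -40:11 -20:11 
0.45 0.4 0 -160:11 -140:11 -120:11 -100:11 -80:11 -60:10 -40:00 -20:00 
0.5 0.4 90 -160:11 -140:11 -120:11 -100:11 -80:01 -60:01 -40:11 -20:11 
0.5 0.4 60 -160:11 -140:11 -120:11 -100:11 -80:11 -60:01 -40:11 -20:11 
0.5 0.4 30 -160:11 -140:11 -120:11 -100:11 -80:11 -60:11 -40:11 -20:11 
0.5 0.4 0 -160:11 -140:11 -120:11 -100:11 -80:11 -60:10 -40:00 -20:11 
0.85
```

Run:
```python
from h import *
for n,t,p,yaw,z in [("b_deep","deep_tray",[.5276,.1895],86.1,.02),("b_low","low_tray",[.5166,.3957],81.4,.0185)]:
    best=None
    for f in (0,1):
        T=tool(np.radians(yaw),flip=f); j=inverse_kinematics([p[0],p[1],.2],q_of(T)); print(f,None if j is None else np.round(j,2))
        if j is not None and (best is None or abs(j[5])<abs(best[0][5])): best=(j,T)
    r.movej(best[0])
    k=vision.get_calibration("wrist"); save(n,vision.snapshot("wrist"))
    print(t,np.round(k["position"],3))
    for d in models.regions_of(t,"wrist")[:1]: print(d["score"],rect(k,d["pixels"],z))
    for d in models.mark_of(t,"wrist")[:1]: print(d)
print(telemetry.current_t())
```

```text
0 None
1 [0.22 0.27 1.59 0.   1.28 0.29]
deep_tray [0.531 0.261 0.354]
0.63 (array([0.52799628, 0.19115384]), (92.82589721679688, 63.39154815673828), 85.9521713256836)
{'at': [0.5305, 0.1882, -0.0003], 'score': 0.75}
0 [ 0.55  0.41  1.38  0.    1.35 -2.44]
1 [0.55 0.41 1.38 0.   1.35 0.7 ]
low_tray [0.526 0.465 0.353]
0.89 (array([0.51621423, 0.39931149]), (90.36133575439453, 64.92967224121094), 81.47530364990234)
{'at': [0.5193, 0.4026, -0.0002], 'score': 0.77}
3.8917
```

```bash
python3 -c "
import cv2;a=cv2.imread('pics/b_deep.png');b=cv2.imread('pics/b_low.png');cv2.imwrite('pics/b2.png',cv2.resize(cv2.vconcat([a,b]),(480,600)))"
```

```text
(no output)
```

View pics/b2.png

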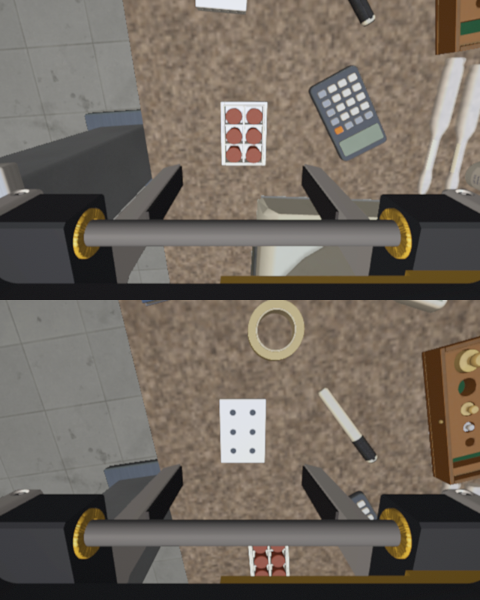

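Both trays are seen clear of the fingers in the wrist views. Their lengthwise positions differ by 2–3 mm between cameras, so I'll square each tray with a light squeeze and then measure both with the wrist camera in the same relative pose.

```bash
python3 - <<'E'
from h import *
import json
out={}
for t,p,yaw,zt in [("low",[.5162,.3985],81.45,.020),("deep",[.5279,.1905],86.0,.022)]:
    T=tool(np.radians(yaw),flip=1); q=q_of(T)
    r.move_to([p[0],p[1],.15],q)
    r.move_l(tcp([p[0],p[1],zt],T),vel=.12)
    gripper_to(.05,5); print(t,telemetry.current_opening(),np.round(telemetry.current_wrist_force(),1),np.round(telemetry.current_ee_pos(),4))
    gripper_to(.094)
    r.move_l([p[0],p[1],.15],vel=.15)
    k=vision.get_calibration("wrist"); im=vision.snapshot("wrist"); save("c_"+t,im)
    out[t]=dict(k={a:np.asarray(b).tolist() for a,b in k.items()},p=p,yaw=yaw,ee=list(map(float,telemetry.current_ee_pos())))
json.dump(out,open("c.json","w")); print(telemetry.current_t())
E
python3 -c "
import cv2;a=cv2.imread('pics/c_deep.png');b=cv2.imread('pics/c_low.png');cv2.imwrite('pics/c2.png',cv2.resize(cv2.vconcat([a[50:290,180:480],b[50:290,180:480]]),(375*2,600*2))[::1,::1][:1200]) 
cv2.imwrite('pics/c2.png',cv2.resize(cv2.hconcat([a[50:290,180:480],b[50:290,180:480]]),(800,320)))"
```

```text
low 0.06340824718234087 [ 0.6 -0.5  0.4] [0.5164 0.3986 0.0262]
deep 0.06359034287265966 [-0.   0.3  1.1] [0.5283 0.1905 0.0283]
11.9083
```

View pics/c2.png

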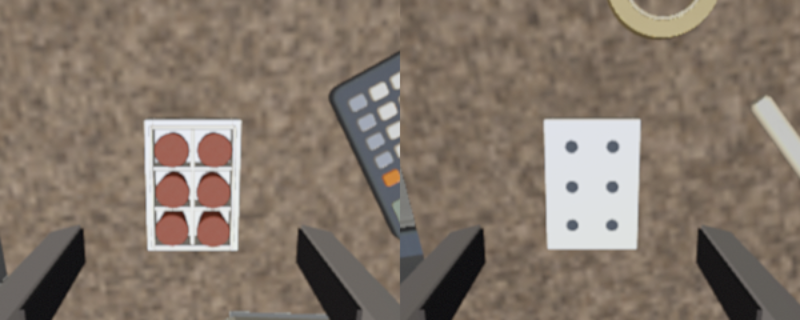

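Run:
```python
from h import *
import json
o=json.load(open("c.json"))
for t,z in (("low",.0185),("deep",.02)):
    d=o[t];k={a:np.array(b) for a,b in d["k"].items()}; im=cv2.imread(f"pics/c_{t}.png"); g=im.min(2).astype(np.float32)
    yaw=np.radians(d["yaw"]); h=np.array([np.cos(yaw),np.sin(yaw),0]); w=np.array([-np.sin(yaw),np.cos(yaw),0])
    c=np.array([d["ee"][0],d["ee"][1],z])
    def prof(axis,other,lat):
        s=np.arange(-60,60,.1)/1000; acc=[]
        for l in lat:
            uv=topix(None,k,c+s[:,None]*axis+l*other).astype(np.float32)
            acc.append(cv2.remap(g,uv[:,0].reshape(1,-1),uv[:,1].reshape(1,-1),cv2.INTER_LINEAR)[0])
        return s*1000,np.array(acc)
    for nm,ax,ot,L,half in (("len",h,w,np.linspace(-.025,.025,11),45.5),("wid",w,h,np.linspace(-.03,.03,11),31.75)):
        s,A=prof(ax,ot,L); res=[]
        for sgn in(-1,1):
            e=[]
            for row in A:
                m=(s*sgn>half-2) &(s*sgn<half+7); ss=s[m]*sgn; rr=row[m]
                if sgn<0: ss=ss[::-1];rr=rr[::-1]
                hi=rr[:12].max();lo=rr[-15:].mean();th=(hi+lo)/2
                i=np.nonzero(rr>th)[0]; e.append(ss[i.max()]*sgn if len(i) else np.nan)
            res.append(np.round([np.nanmedian(e),np.polyfit(L*1000,e,1)[0]],3))
        print(t,nm,res,"mid",(res[0][0]+res[1][0])/2,"len",res[1][0]-res[0][0])
```

```text
low len [array([-4.43e+01, -1.00e-03]), array([47., -0.])] mid 1.3500000000000014 len 91.3
low wid [array([-31.3,   0. ]), array([32.1, -0. ])] mid 0.40000000000000036 len 63.400000000000006
deep len [array([-4.45e+01, -2.00e-03]), array([4.68e+01, 3.00e-03])] mid 1.1499999999999986 len 91.3
deep wid [array([-3.18e+01, -1.00e-03]), array([ 3.17e+01, -2.00e-03])] mid -0.05000000000000071 len 63.5
```

```bash
python3 - <<'E'
from h import *
import json
o=json.load(open("c.json"))
for t in o: print(t,np.round(o[t]["ee"],4))
T=tool(np.radians(81.45),flip=1); p=[.5162,.3985]
r.move_to([*p,.10],q_of(T)); r.move_l(tcp([*p,.021],T),vel=.12)
gripper_to(.05,25); print(telemetry.current_opening(),np.round(telemetry.current_ee_pos(),4))
r.move_l([*p,.12],vel=.12)
T=tool(np.radians(86),flip=1); h=T[:,1]*0+np.array([np.cos(np.radians(86)),np.sin(np.radians(86)),0])
g=np.array([.5280,.1905,0])-.0002*h
print(telemetry.current_opening())
r.move_to(g+[0,0,.12],q_of(T)); 
r.move_l(g+[0,0,.068],vel=.1); r.hold(.2)
print(np.round(telemetry.current_ee_pos(),4))
save("d_wrist",vision.snapshot("wrist")); save("d_scene",vision.snapshot("scene"))
print(telemetry.current_t(), telemetry.current_wrist_force())
E
python3 -c "
import cv2;a=cv2.imread('pics/d_wrist.png');b=cv2.imread('pics/d_scene.png');cv2.imwrite('pics/d2.png',cv2.resize(cv2.hconcat([a[100:340,160:500],cv2.resize(b[150:270,300:470],(340,240))]),(800,282)))"
```

```text
low [0.5155 0.398  0.1487]
deep [0.5271 0.1903 0.1489]
0.06332337179695985 [0.5163 0.3986 0.0272]
0.0630449019037225
[0.5286 0.1905 0.0688]
16.85 [ 0.36087294 -0.22214063 -1.11904267]
```

View pics/d2.png

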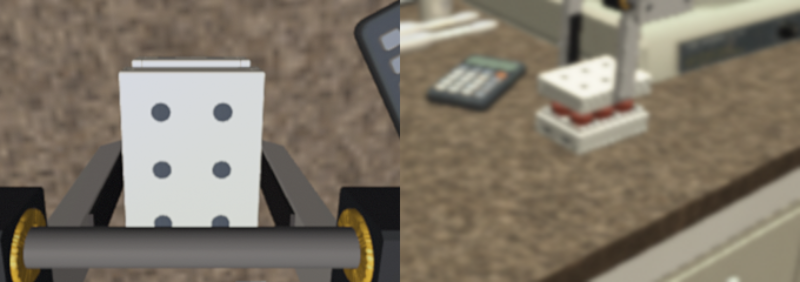

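The low tray is level and lined up over the stoppers, so I'm lowering it.

```bash
python3 - <<'E'
from h import *
g=np.array([.5278,.1906,0])
print(r.move_l(g+[0,0,.0455],vel=.03,guard=8)); 
print(np.round(telemetry.current_ee_pos(),4),np.round(telemetry.current_wrist_force(),1),np.round(telemetry.current_torque(),2))
save("e_wrist",vision.snapshot("wrist")); save("e_scene",vision.snapshot("scene")); print(telemetry.current_t())
E
python3 -c "
import cv2;a=cv2.imread('pics/e_wrist.png');b=cv2.imread('pics/e_scene.png');cv2.imwrite('pics/e2.png',cv2.resize(cv2.hconcat([a[100:340,160:500],cv2.resize(b[150:270,300:470],(340,240))]),(800,282)))"
```

```text
True
[0.5275 0.1905 0.0471] [-0.8  0.2  4.3] [-0.09  0.12  0.05]
17.6167
```

View pics/e2.png

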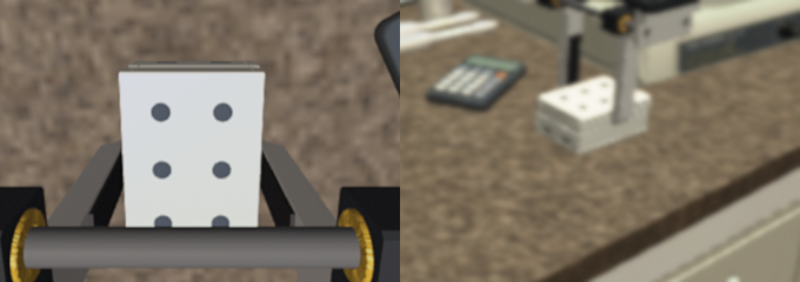

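Seated: TCP height is 47.1 mm against the 47.2 mm expected, and there is no visible gap at the seam. I'll release and plan the two-stage flip: stand the pair on its end, regrip from the other side, then lay it down.

Run:
```python
from h import *
gripper_to(.085); r.hold(.2)
print(np.round(telemetry.current_wrist_force(),1))
r.move_l([.5278,.1906,.12],vel=.2)
print(telemetry.current_t(),np.round(telemetry.current_joints(),2))
def show(n,g,yaw,e):
    for f in (0,1):
        T=tool(np.radians(yaw),np.radians(e),f); j=inverse_kinematics(tcp(g,T),q_of(T)); print(n,g,yaw,e,f,None if j is None else np.round(j,2))
for e in (-110,-120,-130,-140): show("g1",[.528,.191,.024],86,e)
for yaw in (86,60):
  for y in (.3,.36):
    for e in (-140,-120,-60,-50,-40,-30,-20): show("st",[.50,y,.05],yaw,e)
```

```text
[-0.3 -0.5 -0.2]
18.8833 [ 0.22  0.34  1.7  -0.    1.1   0.29]
g1 [0.528, 0.191, 0.024] 86 -110 0 [ 0.42  0.54  1.69 -0.34  1.11 -2.47]
g1 [0.528, 0.191, 0.024] 86 -110 1 [ 0.42  0.54  1.69 -0.34  1.11  0.68]
g1 [0.528, 0.191, 0.024] 86 -120 0 [ 0.5   0.61  1.62 -0.46  1.24 -2.34]
g1 [0.528, 0.191, 0.024] 86 -120 1 [ 0.5   0.61  1.62 -0.46  1.24  0.8 ]
g1 [0.528, 0.191, 0.024] 86 -130 0 [ 0.57  0.69  1.56 -0.55  1.38 -2.26]
g1 [0.528, 0.191, 0.024] 86 -130 1 [ 0.57  0.69  1.56 -0.55  1.38  0.88]
g1 [0.528, 0.191, 0.024] 86 -140 0 [ 0.62  0.78  1.5  -0.63  1.52 -2.19]
g1 [0.528, 0.191, 0.024] 86 -140 1 [ 0.62  0.78  1.5  -0.63  1.52  0.95]
st [0.5, 0.3, 0.05] 86 -140 0 [ 0.75  0.82  1.33 -0.55  1.69 -2.18]
st [0.5, 0.3, 0.05] 86 -140 1 [ 0.75  0.82  1.33 -0.55  1.69  0.96]
st [0.5, 0.3, 0.05] 86 -120 0 [ 0.66  0.64  1.48 -0.39  1.4  -2.27]
st [0.5, 0.3, 0.05] 86 -120 1 [ 0.66  0.64  1.48 -0.39  1.4   0.87]
st [0.5, 0.3, 0.05] 86 -60 0 None
st [0.5, 0.3, 0.05] 86 -60 1 [ 0.09  0.4   1.97  0.74  0.82 -0.37]
st [0.5, 0.3, 0.05] 86 -50 0 [-0.02  0.45  2.04  0.97  0.89  2.47]
st [0.5, 0.3,
[... 2468 characters left out ...]
3 -1.95]
st [0.5, 0.36, 0.05] 60 -120 1 [ 0.63  0.75  1.25 -0.2   1.63  1.19]
st [0.5, 0.36, 0.05] 60 -60 0 None
st [0.5, 0.36, 0.05] 60 -60 1 [0.3  0.35 2.07 0.86 0.47 0.1 ]
st [0.5, 0.36, 0.05] 60 -50 0 [0.21 0.37 2.2  1.48 0.5  2.55]
st [0.5, 0.36, 0.05] 60 -50 1 [ 0.21  0.37  2.2   1.48  0.5  -0.6 ]
st [0.5, 0.36, 0.05] 60 -40 0 [0.12 0.45 2.32 1.89 0.7  2.03]
st [0.5, 0.36, 0.05] 60 -40 1 [ 0.12  0.45  2.32  1.89  0.7  -1.11]
st [0.5, 0.36, 0.05] 60 -30 0 [0.04 0.59 2.43 2.06 0.98 1.7 ]
st [0.5, 0.36, 0.05] 60 -30 1 [ 0.04  0.59  2.43  2.06  0.98 -1.44]
st [0.5, 0.36, 0.05] 60 -20 0 [-0.04  0.78  2.5   2.1   1.29  1.44]
st [0.5, 0.36, 0.05] 60 -20 1 [-0.04  0.78  2.5   2.1   1.29 -1.7 ]
```

```bash
python3 - <<'E'
from h import *
yaw=np.radians(86); D=np.radians
gripper_to(.094)
T=tool(yaw,D(-135),1); g=np.array([.5280,.1908,.0245])
r.move_to(tcp(g,T)-.10*T[:,2],q_of(T))
r.move_l(tcp(g,T),vel=.12)
print(np.round(telemetry.current_ee_pos()-tcp(g,T),4),np.round(telemetry.current_wrist_force(),1))
gripper_to(.05,40); print(telemetry.current_opening())
r.hold(.1); print(np.round(telemetry.current_wrist_force(),1))
r.move_l(tcp(g,T)+[0,0,.006],vel=.04); 
print(np.round(telemetry.current_wrist_force(),1),telemetry.current_opening(),telemetry.current_t())
save("f_wrist",vision.snapshot("wrist")); save("f_scene",vision.snapshot("scene"))
E
python3 -c "
import cv2;a=cv2.imread('pics/f_wrist.png');b=cv2.imread('pics/f_scene.png');cv2.imwrite('pics/f2.png',cv2.resize(cv2.hconcat([a[60:340,120:540],cv2.resize(b[130:270,300:510],(420,280))]),(800,267)))"
```

```text
[0.0006 0.0001 0.0007] [ 0.1 -0.1 -0.6]
0.06316531813024398
[-0.5  1.5  0.2]
[ 0.1 -0.2 -4. ] 0.06333203910756378 21.8333
```

View pics/f2.png

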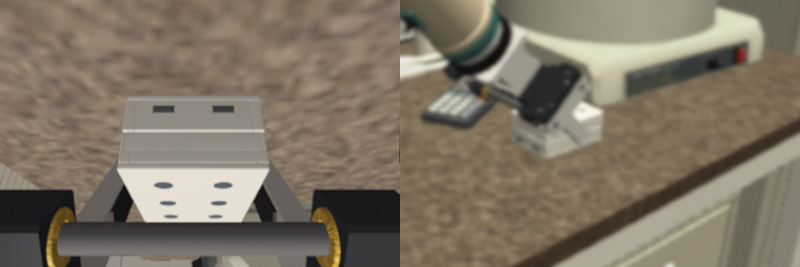

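The pair is held closed, and the wrist carries its full weight. Next I carry it left, rotate it onto its end, and lower under guard.

```bash
python3 - <<'E'
from h import *
yaw=np.radians(86); D=np.radians
g=np.array([.50,.36,.16])
T=tool(yaw,D(-135),1)
r.move_l(tcp([.5280,.20,.13],T),vel=.15)
for e in (-110,-78,-45):
    T=tool(yaw,D(e),1); r.move_to(tcp(g,T),q_of(T))
print(np.round(telemetry.current_wrist_force(),1),telemetry.current_opening(),telemetry.current_t())
r.move_l(tcp([.50,.36,.058],T),vel=.12); r.hold(.1)
print(np.round(telemetry.current_ee_pos()-tcp([.50,.36,.058],T),4),np.round(np.degrees(R.from_matrix(Rq(telemetry.current_tool_rot()).T@T).as_rotvec()),2))
save("g_wrist",vision.snapshot("wrist")); save("g_scene",vision.snapshot("scene"))
print(telemetry.current_t())
E
python3 -c "
import cv2;a=cv2.imread('pics/g_wrist.png');b=cv2.imread('pics/g_scene.png');cv2.imwrite('pics/g2.png',cv2.resize(cv2.hconcat([a[60:340,120:540],cv2.resize(b[130:270,230:440],(420,280))]),(800,267)))"
```

```text
[-0.1 -0.2 -3.2] 0.06342442688720754 24.7917
[0.0005 0.0002 0.0009] [-0.02 -0.07  0.08]
25.9917
```

View pics/g2.png

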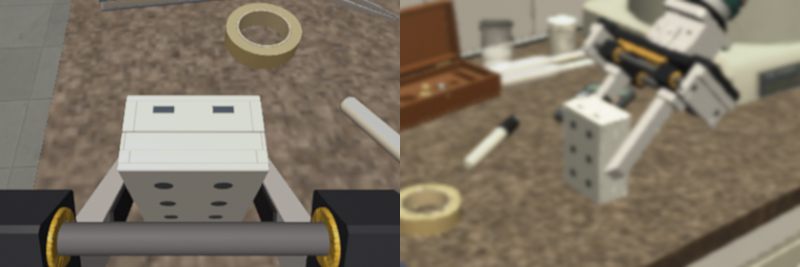

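The pair is upright on its end in the grip, closed, and a little above the table. Lowering it now and then releasing.

```bash
python3 - <<'E'
from h import *
yaw=np.radians(86); D=np.radians
T=tool(yaw,D(-45),1)
print(r.move_l(tcp([.50,.36,.0425],T),vel=.02,guard=4))
r.hold(.1);p=np.array(telemetry.current_ee_pos()); print(np.round(p+.006*T[:,2],4),np.round(telemetry.current_wrist_force(),1),np.round(telemetry.current_torque(),2))
gripper_to(.068); r.hold(.2); gripper_to(.094); print(telemetry.current_opening())
save("h_wrist",vision.snapshot("wrist"))
r.move_l(p-.11*T[:,2],vel=.15)
save("h_scene",vision.snapshot("scene")); print(telemetry.current_t())
T=tool(yaw,D(-90),1); r.move_to([.50,.355,.24],q_of(T)); k=vision.get_calibration("wrist"); save("h_w2",vision.snapshot("wrist")); save("h_top",vision.snapshot("top"))
print(k,telemetry.current_t())
for t in ("deep_tray","low_tray","deep_tray_rim"):
    print(t,[(np.round(d["at"],4),d["score"]) for d in models.mark_of(t,"wrist")[:2]])
E
python3 -c "
import cv2;a=cv2.imread('pics/h_w2.png');b=cv2.imread('pics/h_scene.png');c=cv2.imread('pics/h_top.png');cv2.imwrite('pics/h2.png',cv2.resize(cv2.hconcat([a[60:340,120:540],cv2.resize(b[130:270,230:440],(420,280)),cv2.resize(c[170:270,230:380],(420,280))]),(800,178)))"
```

```text
True
[0.5    0.36   0.0459] [0.3 0.3 4.4] [ 0.19 -0.02 -0.01]
0.09431656748891597
28.8
{'fx': 322.45288348531517, 'fy': 322.45288348531517, 'cx': 322.6323854000912, 'cy': 192.02809811975325, 'position': array([0.50330386, 0.42531927, 0.39210506]), 'orientation': array([ 0.1231497 ,  0.9917981 , -0.03367675, -0.006047  ])} 30.0083
deep_tray [(array([0.5008, 0.3838, 0.0429]), 0.55)]
low_tray [(array([0.4991, 0.366 , 0.0464]), 0.85)]
deep_tray_rim []
```

View pics/h2.png

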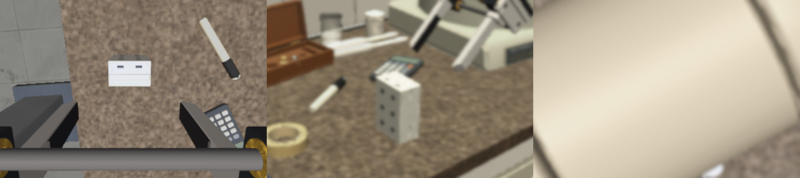

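The pair stands closed on its end, clear of the marker and tape. Regripping from the +y side.

```bash
python3 - <<'E'
from h import *
yaw=np.radians(86); D=np.radians
h=np.array([np.cos(yaw),np.sin(yaw),0])
g=np.array([.50,.36,.0455])+.0105*h
T=tool(yaw,D(-135),1)
r.move_to(tcp(g,T)-.12*T[:,2],q_of(T))
r.move_l(tcp(g,T),vel=.12)
print(np.round(telemetry.current_ee_pos()-tcp(g,T),4),np.round(telemetry.current_wrist_force(),1))
save("i_wrist",vision.snapshot("wrist"))
gripper_to(.05,40); print(telemetry.current_opening())
r.hold(.1); print(np.round(telemetry.current_wrist_force(),1))
r.move_l(tcp(g,T)+[0,0,.008],vel=.04); 
print(np.round(telemetry.current_wrist_force(),1),telemetry.current_opening(),telemetry.current_t())
save("i_scene",vision.snapshot("scene"))
E
python3 -c "
import cv2;a=cv2.imread('pics/i_wrist.png');b=cv2.imread('pics/i_scene.png');cv2.imwrite('pics/i2.png',cv2.resize(cv2.hconcat([a[60:340,120:540],cv2.resize(b[130:270,230:440],(420,280))]),(800,267)))"
```

```text
[0.0005 0.0005 0.0009] [-0.4  0.4  0.5]
0.06351391280586019
[-0.1  0.9 -0.5]
[ 0.1 -0.5 -4.1] 0.06336334600947563 33.075
```

View pics/i2.png

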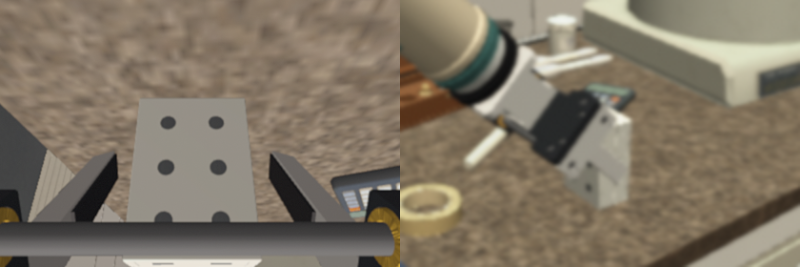

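```bash
python3 - <<'E'
from h import *
yaw=np.radians(86); D=np.radians
T=tool(yaw,D(-135),1)
G=np.array([.50,.36,0])
r.move_l(tcp(G+[0,0,.14],T),vel=.15)
for e in (-110,-78,-45):
    T=tool(yaw,D(e),1); r.move_to(tcp(G+[0,0,.14],T),q_of(T))
print(np.round(telemetry.current_wrist_force(),1),telemetry.current_opening(),telemetry.current_t())
r.move_l(tcp(G+[0,0,.036],T),vel=.12); r.hold(.1)
save("j_scene",vision.snapshot("scene"))
print(r.move_l(tcp(G+[0,0,.0195],T),vel=.02,guard=4)); r.hold(.15)
print(np.round(telemetry.current_ee_pos()+.006*T[:,2],4),np.round(telemetry.current_wrist_force(),1),np.round(telemetry.current_torque(),2))
save("j_wrist",vision.snapshot("wrist")); save("j_scene2",vision.snapshot("scene"))
print(telemetry.current_t())
E
python3 -c "
import cv2;a=cv2.imread('pics/j_wrist.png');b=cv2.imread('pics/j_scene.png');c=cv2.imread('pics/j_scene2.png');f=lambda b:cv2.resize(b[150:270,240:420],(420,280));cv2.imwrite('pics/j2.png',cv2.resize(cv2.hconcat([a[60:340,120:540],f(b),f(c)]),(800,178)))"
```

```text
[ 0.1  0.  -2.7] 0.06311519698439831 35.6583
True
[0.5    0.36   0.0248] [ 0.2 -0.2  5.1] [ 0.18 -0.04 -0.05]
37.6667
```

View pics/j2.png

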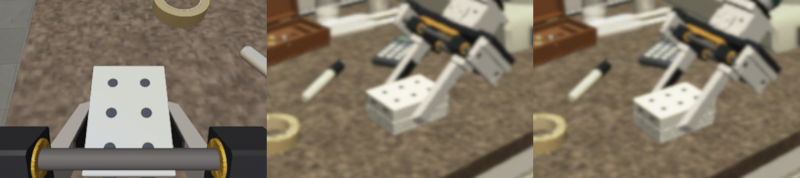

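The pair now lies upside down on the worktop, deep tray on top, still closed. Releasing, backing out, then lifting the deep tray straight up.

```bash
python3 - <<'E'
from h import *
yaw=np.radians(86); D=np.radians
T=tool(yaw,D(-45),1)
gripper_to(.068); r.hold(.2); gripper_to(.094)
p=np.array(telemetry.current_ee_pos())
r.move_l(p-.10*T[:,2],vel=.15)
T=tool(yaw,D(-90),1)
r.move_to([.50,.36,.168],q_of(T)); r.hold(.1)
k=vision.get_calibration("wrist"); save("k_wrist",vision.snapshot("wrist")); ee=np.array(telemetry.current_ee_pos())
ds=models.regions_of("deep_tray","wrist")+models.regions_of("low_tray","wrist")
for d in ds[:3]: print(d["score"],rect(k,d["pixels"],.0385))
save("k_scene",vision.snapshot("scene"));print(ee,telemetry.current_t())
E
python3 -c "
import cv2;a=cv2.imread('pics/k_wrist.png');b=cv2.imread('pics/k_scene.png');f=lambda b:cv2.resize(b[150:270,240:420],(420,280));cv2.imwrite('pics/k2.png',cv2.resize(cv2.hconcat([a[60:340,120:540],f(b)]),(800,267)))"
```

```text
0.88 (array([0.49855783, 0.36096667]), (93.38752746582031, 64.60430908203125), 86.06424713134766)
[0.49962853 0.35873285 0.16674767] 41.075
```

View pics/k2.png

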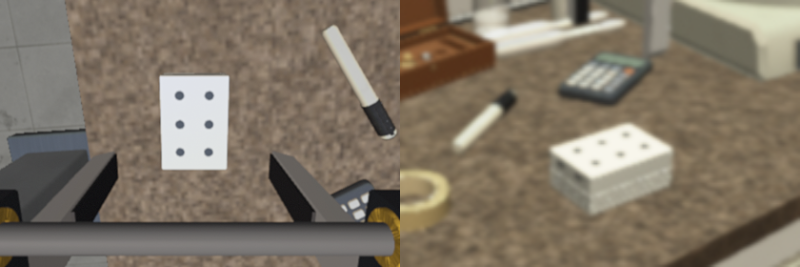

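```bash
python3 - <<'E'
from h import *
yaw=np.radians(86)
T=tool(yaw,-np.pi/2,1); G=np.array([.50,.36,.0392])
r.move_l(tcp(G,T),vel=.12); r.hold(.1)
print(np.round(telemetry.current_ee_pos()-[0,0,.025],4))
f0=np.array(telemetry.current_wrist_force())
gripper_to(.05,20); print(telemetry.current_opening())
r.move_l(tcp(G+[0,0,.008],T),vel=.02); r.hold(.1)
print(np.round(np.array(telemetry.current_wrist_force())-f0,2),telemetry.current_t())
save("l_scene",vision.snapshot("scene")); save("l_wrist",vision.snapshot("wrist"))
E
python3 -c "
import cv2;a=cv2.imread('pics/l_wrist.png');b=cv2.imread('pics/l_scene.png');f=lambda b:cv2.resize(b[150:270,240:420],(420,280));cv2.imwrite('pics/l2.png',cv2.resize(cv2.hconcat([a[60:340,120:540],f(b)]),(800,267)))"
```

```text
[0.5006 0.3604 0.0211]
0.06335767122243584
[-0.22  0.11 -0.9 ] 43.5833
```

View pics/l2.png

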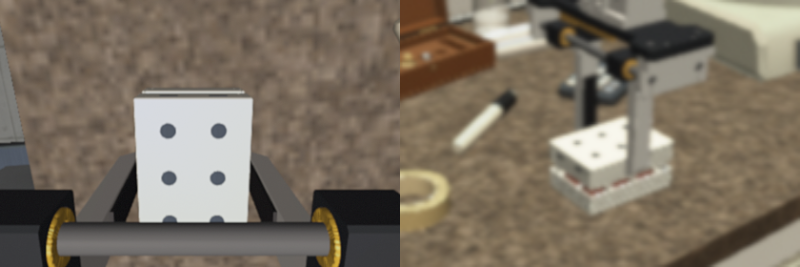

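The deep tray is coming away alone, with the stoppers showing in the gap.

```bash
python3 - <<'E'
from h import *
yaw=np.radians(86)
T=tool(yaw,-np.pi/2,1); G=np.array([.50,.36,.0392])
r.move_l(tcp(G+[0,0,.028],T),vel=.04); r.hold(.05); save("m_scene",vision.snapshot("scene"))
r.move_l(tcp(G+[0,0,.08],T),vel=.08)
r.hold(.1); save("m_scene2",vision.snapshot("scene")); print(np.round(telemetry.current_wrist_force(),2),telemetry.current_t())
E
python3 -c "
import cv2;b=cv2.imread('pics/m_scene.png');c=cv2.imread('pics/m_scene2.png');f=lambda b:cv2.resize(b[130:270,240:450],(420,280));cv2.imwrite('pics/m2.png',cv2.resize(cv2.hconcat([f(c),f(b)]),(800,267)))"
```

```text
[-0.6  -0.15 -1.01] 45.3833
```

View pics/m2.png

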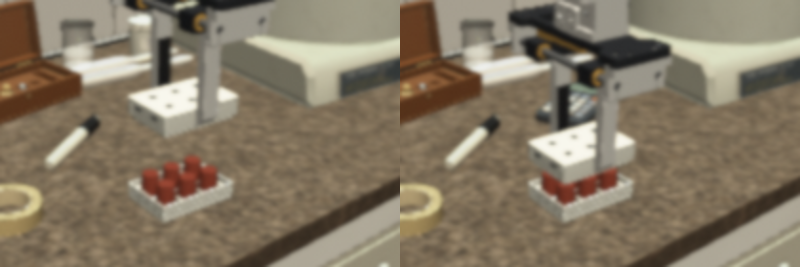

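```bash
python3 - <<'E'
from h import *
yaw=np.radians(86)
T=tool(yaw,-np.pi/2,1); G=np.array([.51,.205,0])
r.move_l(tcp(G+[0,0,.119],T),vel=.15)
r.move_l(tcp(G+[0,0,.036],T),vel=.12); r.hold(.1)
print(r.move_l(tcp(G+[0,0,.021],T),vel=.02,guard=4)); r.hold(.1)
p=np.array(telemetry.current_ee_pos()); print(p,np.round(telemetry.current_wrist_force(),1))
gripper_to(.068); r.hold(.2); gripper_to(.094)
r.move_l([p[0],p[1],.16],vel=.15)
r.move_to([.49,.26,.25],q_of(T)); r.hold(.2)
save("n_wrist",vision.snapshot("wrist")); save("n_scene",vision.snapshot("scene"))
for t in ("deep_tray","low_tray","stopper_1","calculator","tape_roll","marker"):
    print(t,[(np.round(d["at"],4),round(d["score"],2)) for d in models.mark_of(t,"scene")[:6]])
print(telemetry.current_t())
E
python3 -c "
import cv2;a=cv2.imread('pics/n_wrist.png');b=cv2.imread('pics/n_scene.png');f=lambda b:cv2.resize(b[130:270,240:450],(420,280));cv2.imwrite('pics/n2.png',cv2.resize(cv2.hconcat([a[60:340,120:540],f(b)]),(800,267)))"
```

```text
True
[0.5099504  0.20497237 0.03160603] [ 1.1 -0.9  5.1]
deep_tray [(array([0.5085, 0.2067, 0.0283]), 0.67), (array([0.4855, 0.3916, 0.0371]), 0.38)]
low_tray [(array([0.5033, 0.3609, 0.016 ]), 0.91)]
stopper_1 [(array([0.4887, 0.36  , 0.0313]), 0.71), (array([0.5128, 0.3575, 0.0331]), 0.57), (array([0.5168, 0.389 , 0.0326]), 0.5), (array([0.5117, 0.3333, 0.032 ]), 0.48), (array([0.488 , 0.3291, 0.0277]), 0.46), (array([0.4854, 0.3903, 0.0331]), 0.44)]
calculator [(array([ 0.6822,  0.2084, -0.0011]), 0.7), (array([0.5096, 0.3584, 0.0333]), 0.41)]
tape_roll [(array([ 0.5801,  0.5223, -0.0011]), 0.56)]
marker [(array([ 0.6694,  0.3863, -0.0019]), 0.62)]
51.3917
```

View pics/n2.png

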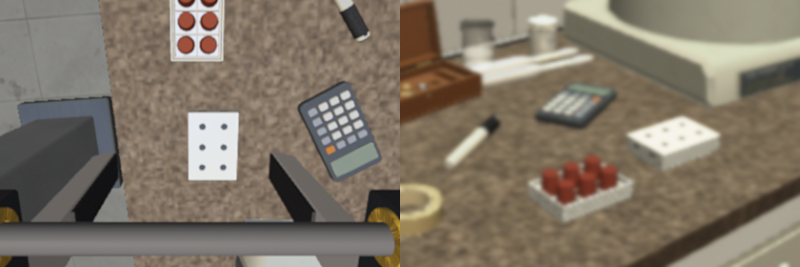

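All six stoppers stand in the low tray, the deep tray lies flat about 155 mm away, and the bystanders haven't moved. Handing in.

```bash
python3 -c "
from h import *
r.sign_off()"
```

```text
the job is handed in; nothing more can be done
```

I capped the deep tray with the low tray and stood the closed pair on its end. I then regripped it from the other side, laid it upside down under a force guard, lifted the deep tray off, and set it open side down beside the low tray. I handed the job in at about 51 s of the 72 s allowed; no verdict was reported.

My last checks in the camera pictures:
- **Stoppers:** all six stand narrow end up in the low tray's pockets. The networks put their tops at about 28–33 mm, against 32 mm expected.
- **Deep tray:** it lies flat, about 155 mm from the low tray, centre to centre.
- **Bystanders:** the calculator, tape roll and marker are within about 5 mm of where they were first found, close to the networks' own error.
- **Robot:** the arm was clear of everything.

One disagreement: early on, the top and wrist cameras differed by 2–4 mm on where the trays lay lengthwise. I used wrist pictures taken in the same pose over each tray to cancel the error, and the trays seated at the expected height. No check failed.

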